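# Shut the air isolator and set the bleed valve two turns open

### The job

On the workshop's bench air line, first turn the T-bar of the isolating cock a quarter turn clockwise until it clicks over and stays in its shut position, across its pipe. Then close the wheel valve clockwise to its stop by its crank handle, and back it off exactly two full turns anticlockwise. Finish while still gripping the crank handle with the wheel at rest there, and leave the other things on the bench where they are.

Things in the scene. Friction and masses are not known exactly. Their poses are not given: they have to be found in the camera images.
- wheel_axis (a point): Fixed point on the wheel valve's vertical axis, mid-height of its wheel, 100 mm above the bench. Brass valve on a steel pipe loop rising from the bench; three-spoked dark steel wheel, rim 12 mm thick (top at 106 mm), 100 mm across its centre line, hub top at 113 mm. z up; x points to where the crank handle stands when shut.
- handle: Black upright crank handle on the wheel's rim, 50 mm from its axis: a round grip 22 mm across, 50 mm tall, spinning freely about its own upright axis, so a gripper can carry it round without turning. Origin: centre of its underside, 107 mm above the bench (top at 157 mm). All else nearby is lower than 142 mm.
- wheel (a joint): Turn of the valve wheel in rad: 0 = shut on its hard stop, growing as it opens (anticlockwise from above); one turn is 6.28, two turns open 12.57; opens to 22 at most. It starts less than one turn open. Light even drag, about 2 to 3 N at the handle; it does not rise, and stays where it is left.
- cock_grip (a point): Centre of the isolating cock's T-bar, 120 mm above the bench on its vertical axis. Steel bar 64 mm long, 14 mm wide, 34 mm tall (top at 137 mm), clear all round. The point turns with it: x along the bar, y across it, z up. The cock sits on its own pipe loop, to the left or right of the wheel valve.
- cock (a joint): Turn of the T-bar in rad: 0 = open (bar along its pipe), 1.57 = shut (bar across its pipe), growing clockwise seen from above, with hard stops at both ends. A spring detent holds it at either end: it resists with up to about 0.15 N m until 0.79, then snaps over to the other end by itself; let go before 0.79, it springs back.
- pot: Bystander: white ceramic glue pot, 48 mm across, 50 mm tall; origin at its underside or middle. Leave it.
- jar: Bystander: amber varnish jar with steel cap, 66 mm across, 85 mm tall; origin at its underside or middle. Leave it.
- tape: Bystander: roll of paper tape, 90 mm across, 30 mm tall; origin at its underside or middle. Leave it.
- sander: Bystander: cork sanding block, 110 x 60 x 40 mm; origin at its underside or middle. Leave it.
- screwdriver: Bystander: screwdriver lying flat; origin at its underside or middle. Leave it.
- brush: Bystander: paint brush lying flat; origin at its underside or middle. Leave it.
- tin: Bystander: tin, 84 mm across, 90 mm tall; origin at its underside or middle. Leave it.
- spanner: Bystander: steel spanner lying flat; origin at its underside or middle. Leave it.
Not all that is in view belongs to the job. What is shaped like the part that bears wheel_axis but green or orange is not meant.

How it is judged:
By the outcome, as a careful person would: the job done as asked, in the order asked, and still so for the second after the job is handed in, while the arm keeps its last pose, push and grip.
It also fails if it takes over 72 s, if anything falls off the work surface, if the arm or the gripper's body presses on something with over 40 N, if the wrist force passes 120 N, or if a joint passes its speed limit or range.

### The arm

A 6-joint arm with a two-finger parallel gripper is mounted at the origin on the work surface. World frame = base frame: x ahead of the robot, y to its left, z up, the work surface at z = 0. Lengths are in m, angles in rad, forces in N, time in s.
With the tool pointing down it reaches from about 0.275 to 0.75 m from the base axis. Payload 10.2 kg.
Tool frame: the origin (TCP) lies at the very end of the fingers, on their centre line; the grasp point (between the pads) lies 19 mm behind it; z points along the fingers, y is the line along which they close (so a half turn about z gives the same grasp; the last joint's range is limited). The gripper opens to 88 mm and grips with 3 to 60 N. Pads are 18 mm wide; open, the fingers measure 123 mm over their backs; the gripper's body (75 mm by 187 mm) begins 45 mm behind the grasp point.
Start: joints at [-1.529, 0.313, 1.498, -0, 1.331, -0.223], TCP at [0.137, -0.507, 0.239] pointing down, gripper open.
Joint ranges: [-2.94, 2.94], [-0.97, 2.17], [0.19, 2.56], [-1.23, 4.37], [0.02, 3.11], [-2.88, 2.88]. Speed limits (rad/s): [2.39, 2.39, 3.01, 3.14, 3.14, 3.14].

### API

Orientations are given as a rotation vector (axis times angle).
In Python, from plant import monitor, cams, workorder gives the robot as it stands.
- The arm moves only by the tool move_arm, never from a script. Its argument "moves" is a list of rows, each a list of 3 entries, a list of its own where there are three numbers: the shift along the world's x, y, z each as a share of 0.2 m, from -1 to 1, then the turn, a rotation vector about the world's x, y, z each as a share of pi rad, from -1 to 1, then the closure, from 0 (fully open) to 1 (shut). A call has exactly 10 rows; each row is the pose to reach, as a shift and turn from the pose commanded when the call began, turning the shorter way round; what a row does not reach only later rows make up. A row lasts 1/10 s, in which the tool goes at most 50 mm and 8.59 degrees, less where a joint would pass 70% of its speed; a pose out of reach is approached as far as the arm can. A call with a number of a shift or a turn outside -1 to 1 is refused whole. A call with a gripper value outside its range is refused whole. The fingers move at their own pace and stop on an object; "grip_force" is the grip in N (left out, the last holds). Time passes only in rows, so rows that repeat a pose let the fingers close, or fill a call up. It gives the time, the measured TCP pose, the force, the opening and the grip force at its end, in the units of the state.
- monitor.get_obs(): the state, without advancing time (a new reading comes with each control period).
- cams.get_image(name): name is "side" or "top" or "wrist"; returns the picture (400x640x3 uint8, red, green, blue); there is no depth.
- cams.get_calibration(name): a dict with "K" (3x3 intrinsics, pixels), "R" (3x3) and "t" (3): a world point X has camera coordinates R X + t. Camera axes: x right, y down, z forward; pixel columns grow to the right and rows downward; lengths in m; the calibration is good to about 2 mm. A picture is of the moment at which its call begins: read the wrist's pose just before it. get_calibration takes no time and is no camera call; for the wrist camera it gives the pose at the moment of the call.
- workorder.job_done(): hands the job in; it is judged then, once.
The state is a dict: "time_s": time; "q": joint angles; "qvel": joint speeds; "joint_torque": joint torques, N m; "ee_pos": TCP position; "eef_rot": TCP orientation; "wrist_force": force on the tool from outside, world axes, zero at the start; "moment": the same for the moment, N m; "finger_gap": finger opening in m; "grip_force": force on a finger pad.
Only numpy, scipy, OpenCV 4.12 (cv2) and the standard library are available. Lean on these libraries where they do the work, as an engineer would, in place of code of your own. Each camera call takes 0.05 s, during which the arm holds its last target. There are 200 camera calls.

## Working session

There is one attempt and no reset: what is moved stays moved. The work goes in short steps, Python scripts to look and compute and a tool call to move; the robot and the scene stay as the last step left them, time stands still between calls to the robot, and variables do not carry over. Pictures are saved under pics/ and viewed, at most 10 in all, crops included, and the job is handed in when it is done.

Besides the shell and the picture viewer there is one more tool, called after "Request:" by a JSON object that holds its "api" and its "payload", one argument or row to a line. move_arm: Moves the arm, as the interface text tells. Its arguments: {"type":"object","properties":{"moves":{"type":"array","items":{"type":"array"}},"grip_force":{"type":"number"}},"required":["moves"]}

```bash
mkdir -p pics; python3 - <<'E'
from plant import monitor,cams
import cv2,numpy as np
for n in("top","side"):
    im=cams.get_image(n); cv2.imwrite(f"pics/{n}0.png",im[:,:,::-1])
    c=cams.get_calibration(n); print(n,{k:np.round(v,4).tolist() for k,v in c.items()})
o=monitor.get_obs();print(o)
E
```

```text
top {'K': [[433.0052, 0.0, 320.0275], [0.0, 433.0052, 199.5919], [0.0, 0.0, 1.0]], 'R': [[0.0011, -0.9999, -0.0151], [-0.9832, 0.0017, -0.1824], [0.1824, 0.0151, -0.9831]], 't': [-0.011, 0.5016, 1.1115]}
side {'K': [[459.7773, 0.0, 318.8325], [0.0, 459.7773, 204.1349], [0.0, 0.0, 1.0]], 'R': [[0.8883, -0.4589, -0.0193], [-0.2734, -0.4946, -0.825], [0.3691, 0.7381, -0.5649]], 't': [-0.4085, 0.1927, 1.4043]}
{'time_s': 0.1, 'q': array([-1.52941208e+00,  3.13391659e-01,  1.49832951e+00, -1.42511771e-05,
        1.33100219e+00, -2.23407122e-01]), 'qvel': array([ 0.00151062,  0.0020835 , -0.00044788,  0.00053194, -0.0015009 ,
       -0.00092275]), 'joint_torque': array([ 2.97313309e-03, -4.02810359e+01, -2.52644098e+01,  6.95033837e-02,
        3.41602752e-02, -5.58880515e-05]), 'ee_pos': array([ 0.13736895, -0.50649106,  0.23823142]), 'eef_rot': array([-3.11298083e+00, -4.14575724e-01, -1.39721419e-04]), 'wrist_force': array([0.59228444, 0.47856012, 0.01971294]), 'moment': array([0.01124926, 0.0103391 , 0.00455819]), 'grip_force': 0.0, 'finger_gap': 0.08800850046297763}
```

View pics/top0.png

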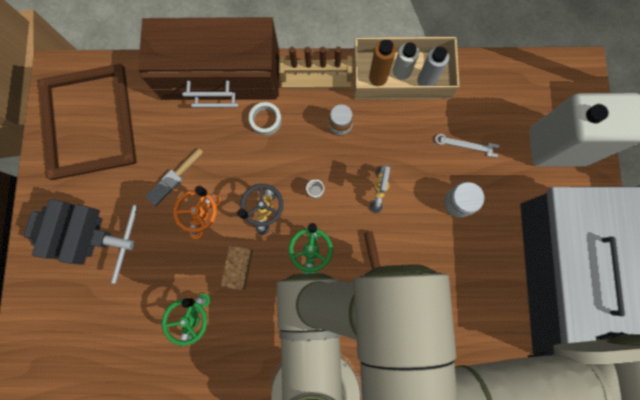

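View pics/side0.png

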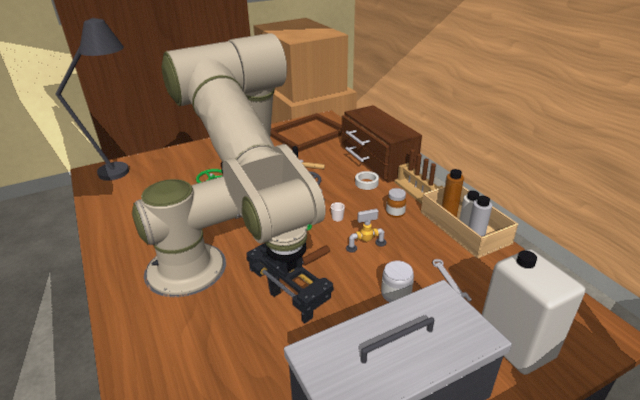

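The top view shows four wheels: orange (195,210), green (311,250), green (185,321) and dark steel (262,205). The dark steel one with the brass body fits the description. The cock's T-bar is at about (382,180). I'll confirm both in an enlarged crop.

```bash
python3 - <<'E'
import cv2,numpy as np
im=cv2.imread("pics/top0.png")
a=cv2.resize(im[160:260,215:315],None,fx=4,fy=4,interpolation=cv2.INTER_CUBIC)
b=cv2.resize(im[150:225,345:420],(400,400),interpolation=cv2.INTER_CUBIC)
cv2.imwrite("pics/crop0.png",np.hstack([a,b]))
E
```

```text
(no output)
```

View pics/crop0.png

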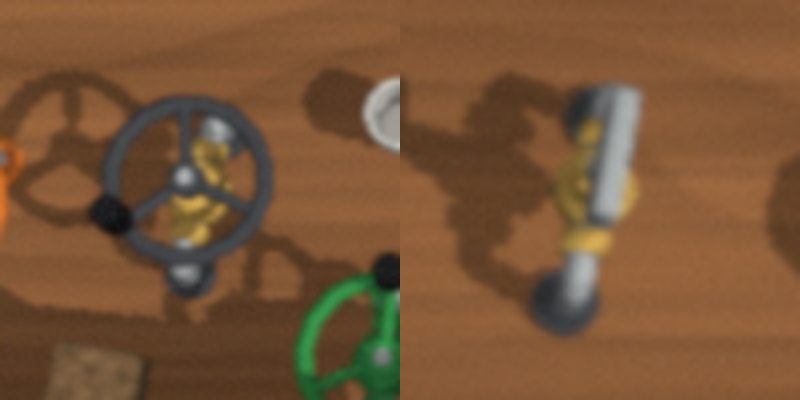

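Crop: dark wheel hub at px (261,204), rim centre (262,204.7), black handle at about (243,213). The brass body confirms it's the right wheel. T-bar top centre is at (385.3,179), running from (387.4,166.9) to (383.1,191.2).

```bash
cat > h.py <<'E'
import numpy as np
from plant import monitor,cams
def ray(c,u,v,z):
    R,t,K=(np.array(c[k]) for k in("R","t","K"))
    d=R.T@np.linalg.inv(K)@[u,v,1]; o=-R.T@t
    return o+d*(z-o[2])/d[2]
def proj(c,X):
    p=c["K"]@(c["R"]@np.array(X)+c["t"]); return p[:2]/p[2]
E
python3 - <<'E'
from h import *
c=cams.get_calibration("top")
for n,u,v,z in[("hub",261,204,.113),("rim",262,204.7,.106),("handle",243,213,.155),("bar",385.3,179.1,.137),("e1",387.4,166.9,.137),("e2",383.1,191.2,.137),("pot",315,187,.05),("tin",466,197,.09)]:
    print(n,ray(c,u,v,z).round(4))
E
```

```text
hub [0.4781 0.1364 0.113 ]
rim [0.4776 0.1349 0.106 ]
handle [0.4488 0.1728 0.155 ]
bar [ 0.536  -0.1741  0.137 ]
e1 [ 0.5672 -0.1801  0.137 ]
e2 [ 0.5055 -0.1679  0.137 ]
pot [0.5352 0.0023 0.05  ]
tin [ 0.4995 -0.3855  0.09  ]
```

Request:
{"api": "move_arm", "payload": {
  "moves": [
    [[0.1, 0.08, 0], [0, 0, 0.044], 0],
    [[0.2, 0.16, 0], [0, 0, 0.088], 0],
    [[0.3, 0.25, 0], [0, 0, 0.132], 0],
    [[0.4, 0.33, 0], [0, 0, 0.176], 0],
    [[0.5, 0.41, 0], [0, 0, 0.22], 0],
    [[0.6, 0.5, 0], [0, 0, 0.264], 0],
    [[0.7, 0.58, 0], [0, 0, 0.308], 0],
    [[0.8, 0.66, 0], [0, 0, 0.352], 0],
    [[0.9, 0.75, 0], [0, 0, 0.396], 0],
    [[1, 0.83, 0], [0, 0, 0.44], 0]
  ],
  "grip_force": 30
}}

```text
time_s: 1.1
ee_pos: [0.3381, -0.3397, 0.2385]
eef_rot: [-2.128, -2.31, -0.0]
wrist_force: [0.2, 0.4, 0.5]
finger_gap: 0.0877
grip_force: 0.0
```

Request:
{"api": "move_arm", "payload": {
  "moves": [
    [[0.1, 0.08, 0], [0, 0, 0.042], 0],
    [[0.2, 0.16, 0], [0, 0, 0.084], 0],
    [[0.3, 0.25, 0], [0, 0, 0.126], 0],
    [[0.4, 0.33, 0], [0, 0, 0.168], 0],
    [[0.5, 0.41, 0], [0, 0, 0.21], 0],
    [[0.6, 0.5, 0], [0, 0, 0.252], 0],
    [[0.7, 0.58, 0], [0, 0, 0.294], 0],
    [[0.8, 0.66, 0], [0, 0, 0.336], 0],
    [[0.9, 0.75, 0], [0, 0, 0.378], 0],
    [[1, 0.83, 0], [0, 0, 0.415], 0]
  ]
}}

```text
time_s: 2.1
ee_pos: [0.538, -0.1737, 0.2384]
eef_rot: [-0.291, -3.127, -0.001]
wrist_force: [-0.7, -0.0, 0.1]
finger_gap: 0.0881
grip_force: 0.0
```

```bash
python3 - <<'E'
from h import *
import cv2
o=monitor.get_obs();c=cams.get_calibration("wrist")
im=cams.get_image("wrist");cv2.imwrite("pics/w1.png",im[:,:,::-1])
print(o["time_s"],o["ee_pos"],o["eef_rot"],o["q"]);print({k:np.array(v).round(5).tolist() for k,v in c.items()})
print(proj(c,[.536,-.174,.137]))
E
```

```text
2.1 [ 0.53802953 -0.17370024  0.23837381] [-2.90602574e-01 -3.12742863e+00 -5.42329138e-04] [-5.19477955e-01  4.03023587e-01  1.37194918e+00  2.86696460e-05
  1.36739232e+00 -1.90497098e+00]
{'K': [[299.70033, 0.0, 321.47145], [0.0, 299.70033, 197.24426], [0.0, 0.0, 1.0]], 'R': [[0.1841, 0.98291, 0.00143], [0.93622, -0.1758, 0.30427], [0.29932, -0.05467, -0.95258]], 't': [0.0695, -0.57651, 0.21925]}
[318.39508818 194.43935434]
```

View pics/w1.png

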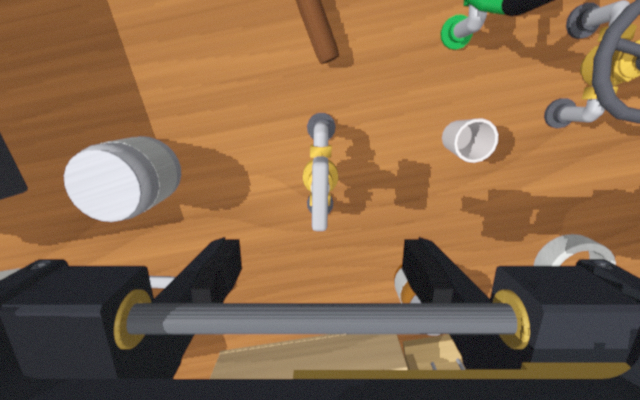

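The wrist view shows the bar from (319,158) to (319,230). Its centre (319.5,194) matches the prediction (318.4,194.4), so I'll descend and grip.

Request:
{"api": "move_arm", "payload": {
  "moves": [
    [[-0.01, 0, -0.1], [0, 0, 0], 0.2],
    [[-0.01, 0, -0.2], [0, 0, 0], 0.3],
    [[-0.01, 0, -0.3], [0, 0, 0], 0.4],
    [[-0.01, 0, -0.4], [0, 0, 0], 0.4],
    [[-0.01, 0, -0.5], [0, 0, 0], 0.4],
    [[-0.01, 0, -0.56], [0, 0, 0], 0.4],
    [[-0.01, 0, -0.62], [0, 0, 0], 0.4],
    [[-0.01, 0, -0.66], [0, 0, 0], 0.4],
    [[-0.01, 0, -0.66], [0, 0, 0], 0.7],
    [[-0.01, 0, -0.66], [0, 0, 0], 1]
  ],
  "grip_force": 30
}}

```text
time_s: 3.15
ee_pos: [0.5356, -0.1749, 0.1072]
eef_rot: [0.299, 3.127, -0.0]
wrist_force: [-0.1, -0.6, -0.2]
finger_gap: 0.039
grip_force: 0.0
```

Request:
{"api": "move_arm", "payload": {
  "moves": [
    [[0, 0, 0], [0, 0, 0], 1],
    [[0, 0, 0], [0, 0, 0], 1],
    [[0, 0, 0], [0, 0, 0], 1],
    [[0, 0, 0], [0, 0, 0], 1],
    [[0, 0, 0], [0, 0, 0], 1],
    [[0, 0, 0], [0, 0, -0.02], 1],
    [[0, 0, 0], [0, 0, -0.04], 1],
    [[0, 0, 0], [0, 0, -0.06], 1],
    [[0, 0, 0], [0, 0, -0.08], 1],
    [[0, 0, 0], [0, 0, -0.1], 1]
  ]
}}

```text
time_s: 4.15
ee_pos: [0.5358, -0.174, 0.107]
eef_rot: [0.788, 3.041, 0.002]
wrist_force: [3.3, 6.1, 3.0]
finger_gap: 0.0137
grip_force: 30.0
```

Request:
{"api": "move_arm", "payload": {
  "moves": [
    [[0, 0, 0], [0, 0, -0.04], 1],
    [[0, 0, 0], [0, 0, -0.08], 1],
    [[0, 0, 0], [0, 0, -0.12], 1],
    [[0, 0, 0], [0, 0, -0.16], 1],
    [[0, 0, 0], [0, 0, -0.2], 1],
    [[0, 0, 0], [0, 0, -0.24], 1],
    [[0, 0, 0], [0, 0, -0.28], 1],
    [[0, 0, 0], [0, 0, -0.32], 1],
    [[0, 0, 0], [0, 0, -0.36], 1],
    [[0, 0, 0], [0, 0, -0.395], 1]
  ]
}}

```text
time_s: 5.15
ee_pos: [0.5391, -0.1725, 0.1071]
eef_rot: [2.409, 2.01, 0.014]
wrist_force: [25.7, 12.9, -8.2]
finger_gap: 0.0139
grip_force: 30.1
```

```bash
python3 - <<'E'
from h import *
o=monitor.get_obs();print(o["ee_pos"],o["eef_rot"],o["wrist_force"],o["moment"],o["finger_gap"],o["q"])
E
```

```text
[ 0.53911577 -0.1724575   0.10711581] [2.40859239 2.01009632 0.01417958] [25.70562888 12.85984829 -8.23146469] [ 1.92206308 -3.82426295  0.01049264] 0.013929718084673012 [-0.51965137  0.52982875  1.54172305  0.00794666  1.06278577 -0.34360992]
```

Request:
{"api": "move_arm", "payload": {
  "moves": [
    [[0, 0, 0], [0, 0, 0], 0.8],
    [[0, 0, 0], [0, 0, 0], 0.6],
    [[0, 0, 0], [0, 0, 0], 0.5],
    [[0, 0, 0], [0, 0, 0], 0.5],
    [[0, 0, 0.1], [0, 0, 0], 0.5],
    [[0, 0, 0.2], [0, 0, 0], 0.5],
    [[0, 0, 0.3], [0, 0, 0], 0.5],
    [[0, 0, 0.4], [0, 0, 0], 0.5],
    [[0, 0, 0.5], [0, 0, 0], 0.5],
    [[0, 0, 0.6], [0, 0, 0], 0.5]
  ]
}}

```text
time_s: 6.15
ee_pos: [0.5351, -0.1748, 0.2275]
eef_rot: [-2.407, -2.018, 0.0]
wrist_force: [0.7, 0.3, 0.6]
finger_gap: 0.0445
grip_force: 0.0
```

```bash
python3 - <<'E'
from h import *
import cv2
o=monitor.get_obs();print(o["time_s"],o["ee_pos"],o["eef_rot"],o["wrist_force"])
im=cams.get_image("wrist")[:,:,::-1];t=cams.get_image("top")[:,:,::-1]
b=cv2.resize(t[150:270,210:420],None,fx=2.2,fy=2.2,interpolation=cv2.INTER_CUBIC)
cv2.imwrite("pics/w2.png",np.vstack([cv2.resize(im[:300],(462,217)),b]))
E
```

```text
6.15 [ 0.53511197 -0.17481639  0.22750804] [-2.40713967e+00 -2.01836737e+00  4.06251222e-04] [0.65352579 0.27506881 0.60462743]
```

View pics/w2.png

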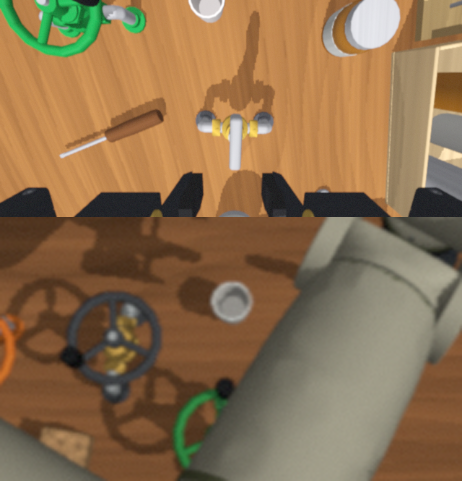

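The wrist view shows the bar now standing across its pipe with the gripper clear, so the cock is shut. Next, over to the wheel handle.

Request:
{"api": "move_arm", "payload": {
  "moves": [
    [[-0.02, 0.09, 0.02], [0, 0, 0], 0.5],
    [[-0.04, 0.18, 0.03], [0, 0, 0], 0.5],
    [[-0.06, 0.27, 0.05], [0, 0, 0], 0.5],
    [[-0.09, 0.36, 0.07], [0, 0, 0], 0.5],
    [[-0.11, 0.45, 0.08], [0, 0, 0], 0.5],
    [[-0.13, 0.54, 0.1], [0, 0, 0], 0.5],
    [[-0.15, 0.63, 0.1], [0, 0, 0], 0.5],
    [[-0.17, 0.72, 0.1], [0, 0, 0], 0.5],
    [[-0.19, 0.81, 0.1], [0, 0, 0], 0.5],
    [[-0.21, 0.9, 0.1], [0, 0, 0], 0.5]
  ]
}}

```text
time_s: 7.25
ee_pos: [0.4927, 0.007, 0.2468]
eef_rot: [2.407, 2.019, 0.0]
wrist_force: [0.5, 0.5, 0.5]
finger_gap: 0.0442
grip_force: 0.0
```

Request:
{"api": "move_arm", "payload": {
  "moves": [
    [[-0.02, 0.09, 0], [0, 0, 0], 0.5],
    [[-0.04, 0.18, 0], [0, 0, 0], 0.5],
    [[-0.06, 0.27, 0], [0, 0, 0], 0.5],
    [[-0.09, 0.36, 0], [0, 0, 0], 0.5],
    [[-0.11, 0.45, 0], [0, 0, 0], 0.5],
    [[-0.13, 0.54, 0], [0, 0, 0], 0.5],
    [[-0.16, 0.63, 0], [0, 0, 0], 0.5],
    [[-0.19, 0.72, 0], [0, 0, 0], 0.5],
    [[-0.22, 0.8, 0], [0, 0, 0], 0.5],
    [[-0.22, 0.84, 0], [0, 0, 0], 0.5]
  ]
}}

```text
time_s: 8.25
ee_pos: [0.4483, 0.175, 0.2469]
eef_rot: [-2.405, -2.021, -0.0]
wrist_force: [0.8, -0.6, 0.1]
finger_gap: 0.0436
grip_force: 0.0
```

```bash
python3 - <<'E'
from h import *
import cv2
o=monitor.get_obs();c=cams.get_calibration("wrist");print(o["time_s"],o["ee_pos"],o["eef_rot"],o["q"])
print({k:np.array(v).tolist() for k,v in c.items()})
im=cams.get_image("wrist");cv2.imwrite("pics/w3.png",im[:,:,::-1])
print(proj(c,[.478,.136,.113]),proj(c,[.449,.173,.157]))
E
```

```text
8.25 [0.44827266 0.17495373 0.24691058] [-2.40534509e+00 -2.02081243e+00 -3.43697404e-04] [1.27920690e-01 2.09507241e-01 1.61045717e+00 1.54665714e-04
 1.32146446e+00 3.01201982e-01]
{'K': [[299.7003332098757, 0.0, 321.47144729659937], [0.0, 299.7003332098757, 197.24426257388473], [0.0, 0.0, 1.0]], 'R': [[0.9850425401346923, -0.1723111806237929, 0.00022617919711740155], [-0.16424865156294066, -0.9385534514527477, 0.3035453824815847], [-0.05209198196220126, -0.2990422642339548, -0.9528169549378729]], 't': [-0.4122097662421647, 0.19560307847297856, 0.4743027797416634]}
[356.54358357 220.88621212] [321.83169515 205.82064697]
```

View pics/w3.png

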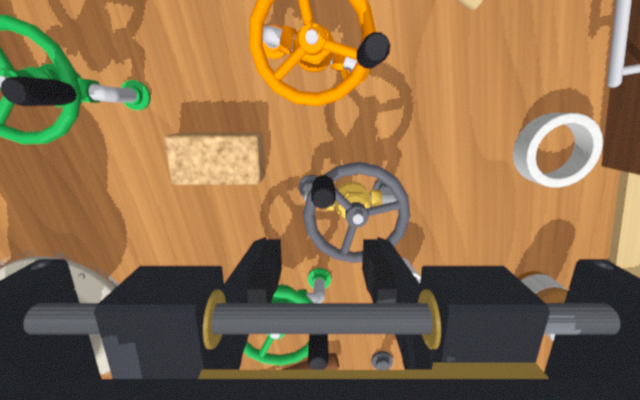

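The wrist view shows the dark wheel with its hub at (357,216) and the handle at (322,190). I'll enlarge it and overlay the predictions.

```bash
python3 - <<'E'
from h import *
import cv2
c=cams.get_calibration("wrist")
im=cv2.imread("pics/w3.png")[150:275,285:430]
im=np.clip(im.astype(float)*1.3,0,255).astype(np.uint8)
f=5;im=cv2.resize(im,None,fx=f,fy=f,interpolation=cv2.INTER_CUBIC)
P=lambda X:tuple(int(v) for v in (proj(c,X)-[285,150])*f)
C=np.array([.478,.1385])
for r,z,col in((.056,.106,(0,255,0)),(.044,.106,(0,255,0))):
    cv2.polylines(im,[np.array([P([*(C+r*np.array([np.cos(t),np.sin(t)])),z]) for t in np.linspace(0,6.3,60)])],True,col,1)
cv2.drawMarker(im,P([*C,.113]),(0,0,255),0,12,1)
a=np.radians(128);H=C+.05*np.array([np.cos(a),np.sin(a)]);print(H)
for z,col in((.157,(255,255,0)),(.107,(255,0,255))):
    cv2.polylines(im,[np.array([P([*(H+.011*np.array([np.cos(t),np.sin(t)])),z]) for t in np.linspace(0,6.3,40)])],True,col,1)
cv2.imwrite("pics/w3c.png",im)
E
```

```text
[0.44721693 0.17790054]
```

View pics/w3c.png

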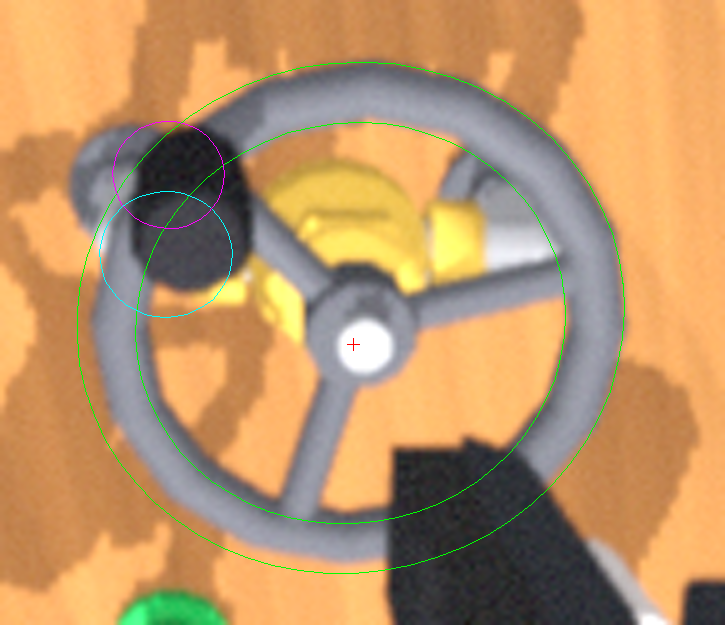

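```bash
python3 - <<'E'
from h import *
c=cams.get_calibration("wrist")
print(ray(c,358,219,.113),ray(c,285+188/5,150+180/5,.107),ray(c,285+192/5,150+236/5,.153))
# ellipse bbox fit of rim outline at z=.100
from scipy.optimize import least_squares
t=np.linspace(0,6.283,200)
def f(p):
    u=np.array([proj(c,[p[0]+.056*np.cos(a),p[1]+.056*np.sin(a),.1]) for a in t])
    return [u[:,0].min()-285-93/5,u[:,0].max()-285-624/5,u[:,1].min()-150-62/5,u[:,1].max()-150-560/5]
r=least_squares(f,[.479,.138]);print(r.x,r.fun)
E
```

```text
[0.48018139 0.13806516 0.113     ] [0.45083343 0.1763346  0.107     ] [0.45183049 0.17922236 0.153     ]
[0.48013273 0.13733341] [-0.62168436  0.62037548 -0.38460705  0.55844567]
```

Request:
{"api": "move_arm", "payload": {
  "moves": [
    [[0.01, 0.01, -0.1], [0, 0, 0], 0.5],
    [[0.01, 0.01, -0.2], [0, 0, 0], 0.5],
    [[0.01, 0.01, -0.3], [0, 0, 0], 0.5],
    [[0.01, 0.01, -0.4], [0, 0, 0], 0.5],
    [[0.01, 0.01, -0.48], [0, 0, 0], 0.5],
    [[0.01, 0.01, -0.55], [0, 0, 0], 0.5],
    [[0.01, 0.01, -0.6], [0, 0, 0], 0.5],
    [[0.01, 0.01, -0.635], [0, 0, 0], 0.5],
    [[0.01, 0.01, -0.635], [0, 0, 0], 0.8],
    [[0.01, 0.01, -0.635], [0, 0, 0], 1]
  ],
  "grip_force": 30
}}

```text
time_s: 9.3
ee_pos: [0.4517, 0.1753, 0.1201]
eef_rot: [2.407, 2.018, 0.001]
wrist_force: [0.1, -0.4, -0.5]
finger_gap: 0.0306
grip_force: 0.0
```

Request:
{"api": "move_arm", "payload": {
  "moves": [
    [[0, 0, 0], [0, 0, 0], 1],
    [[0, 0, 0], [0, 0, 0], 1],
    [[0, 0, 0], [0, 0, 0], 1],
    [[0, 0, 0], [0, 0, 0], 1],
    [[0, 0, 0], [0, 0, 0], 1],
    [[0, 0, 0], [0, 0, 0], 1],
    [[0, 0, 0], [0, 0, 0], 1],
    [[0, 0, 0], [0, 0, 0], 1],
    [[0, 0, 0], [0, 0, 0], 1],
    [[0, 0, 0], [0, 0, 0], 1]
  ]
}}

```text
time_s: 10.3
ee_pos: [0.4514, 0.1755, 0.1202]
eef_rot: [2.407, 2.019, 0.001]
wrist_force: [-3.4, 1.5, 6.0]
finger_gap: 0.0209
grip_force: 30.0
```

```bash
cat >> h.py <<'E'
C=np.array([.480,.1373])
def ang(p,C=C): d=np.array(p[:2])-C; return np.degrees(np.arctan2(d[1],d[0])),np.hypot(*d)*1e3
def arc(a0,a1,n=10,r=.05):  # shares relative to start angle
    a=np.radians(np.linspace(a0,a1,n+1)); s=r*np.c_[np.cos(a)-np.cos(a[0]),np.sin(a)-np.sin(a[0])]/.2
    return s[1:].round(3).tolist()
def st():
    o=monitor.get_obs();print("t",round(o["time_s"],2),o["ee_pos"].round(4),"F",o["wrist_force"].round(1),"M",o["moment"].round(2),"gap",round(o["finger_gap"],4),"ang",ang(o["ee_pos"]))
E
python3 -c "
from h import *
st()
print(arc(127,-3)); print(arc(-3,-133))"
```

```text
t 10.3 [0.4514 0.1755 0.1202] F [-3.4  1.5  6. ] M [0.25 0.51 0.04] gap 0.0209 ang (np.float64(126.822906736862), np.float64(47.66030604749015))
[[0.049, 0.029], [0.103, 0.046], [0.159, 0.05], [0.215, 0.042], [0.268, 0.021], [0.314, -0.011], [0.353, -0.053], [0.381, -0.102], [0.397, -0.156], [0.4, -0.213]]
[[-0.009, -0.056], [-0.031, -0.108], [-0.064, -0.154], [-0.106, -0.192], [-0.156, -0.219], [-0.211, -0.234], [-0.267, -0.236], [-0.323, -0.226], [-0.375, -0.203], [-0.42, -0.17]]
```

```bash
python3 -c "
from h import *
for k in range(15):
    a=127-24*k; print(a,arc(a,a-24,5))"
```

```text
127 [[0.017, 0.012], [0.035, 0.022], [0.054, 0.031], [0.074, 0.038], [0.094, 0.044]]
103 [[0.021, 0.004], [0.041, 0.006], [0.062, 0.006], [0.083, 0.005], [0.104, 0.002]]
79 [[0.02, -0.005], [0.04, -0.011], [0.06, -0.02], [0.078, -0.029], [0.096, -0.041]]
55 [[0.017, -0.013], [0.032, -0.027], [0.046, -0.042], [0.059, -0.059], [0.071, -0.076]]
31 [[0.01, -0.018], [0.018, -0.038], [0.025, -0.057], [0.03, -0.078], [0.034, -0.098]]
7 [[0.002, -0.021], [0.002, -0.042], [-0.0, -0.063], [-0.004, -0.083], [-0.009, -0.104]]
-17 [[-0.007, -0.02], [-0.016, -0.039], [-0.026, -0.057], [-0.037, -0.075], [-0.05, -0.091]]
-41 [[-0.014, -0.015], [-0.03, -0.029], [-0.047, -0.042], [-0.064, -0.053], [-0.083, -0.063]]
-65 [[-0.019, -0.008], [-0.039, -0.014], [-0.06, -0.019], [-0.08, -0.022], [-0.101, -0.023]]
-89 [[-0.021, 0.001], [-0.042, 0.003], [-0.062, 0.007], [-0.082, 0.012], [-0.102, 0.02]]
-113 [[-0.019, 0.009], [-0.037, 0.02], [-0.054, 0.032], [-0.07, 0.045], [-0.085, 0.06]]
-137 [[-0.014, 0.016], [-0.026, 0.033], [-0.037, 0.051], [-0.046, 0.07], [-0.054, 0.089]]
-161 [[-0.006, 0.02], [-0.01, 0.041], [-0.013, 0.061], [-0.014, 0.082], [-0.013, 0.103]]
-185 [[0.003, 0.021], [0.007, 0.041], [0.013, 0.061], [0.021, 0.081], [0.03, 0.099]]
-209 [[0.011, 0.018], [0.023, 0.035], [0.037, 0.051], [0.052, 0.065], [0.068, 0.078]]
```

Request:
{"api": "move_arm", "payload": {
  "moves": [
    [[0.009, 0.006, 0], [0, 0, 0], 1],
    [[0.018, 0.012, 0], [0, 0, 0], 1],
    [[0.027, 0.018, 0], [0, 0, 0], 1],
    [[0.036, 0.023, 0], [0, 0, 0], 1],
    [[0.046, 0.028, 0], [0, 0, 0], 1],
    [[0.056, 0.032, 0], [0, 0, 0], 1],
    [[0.066, 0.036, 0], [0, 0, 0], 1],
    [[0.077, 0.039, 0], [0, 0, 0], 1],
    [[0.088, 0.042, 0], [0, 0, 0], 1],
    [[0.094, 0.044, 0], [0, 0, 0], 1]
  ],
  "grip_force": 16
}}

```text
time_s: 11.3
ee_pos: [0.471, 0.1828, 0.1201]
eef_rot: [2.405, 2.017, -0.001]
wrist_force: [-1.2, -9.8, 5.7]
finger_gap: 0.0212
grip_force: 16.0
```

Request:
{"api": "move_arm", "payload": {
  "moves": [
    [[0.01, 0.0, 0], [0, 0, 0], 1],
    [[0.021, -0.002, 0], [0, 0, 0], 1],
    [[0.031, -0.001, 0], [0, 0, 0], 1],
    [[0.041, 0, 0], [0, 0, 0], 1],
    [[0.052, 0, 0], [0, 0, 0], 1],
    [[0.062, 0, 0], [0, 0, 0], 1],
    [[0.073, -0.001, 0], [0, 0, 0], 1],
    [[0.083, -0.002, 0], [0, 0, 0], 1],
    [[0.094, -0.003, 0], [0, 0, 0], 1],
    [[0.104, -0.005, 0], [0, 0, 0], 1]
  ]
}}

```text
time_s: 12.3
ee_pos: [0.4911, 0.1815, 0.1201]
eef_rot: [2.405, 2.018, -0.004]
wrist_force: [-5.1, -10.6, 7.9]
finger_gap: 0.0214
grip_force: 16.0
```

Request:
{"api": "move_arm", "payload": {
  "moves": [
    [[0.01, -0.006, 0], [0, 0, 0], 1],
    [[0.02, -0.01, 0], [0, 0, 0], 1],
    [[0.03, -0.013, 0], [0, 0, 0], 1],
    [[0.04, -0.016, 0], [0, 0, 0], 1],
    [[0.05, -0.02, 0], [0, 0, 0], 1],
    [[0.06, -0.025, 0], [0, 0, 0], 1],
    [[0.069, -0.03, 0], [0, 0, 0], 1],
    [[0.078, -0.034, 0], [0, 0, 0], 1],
    [[0.087, -0.04, 0], [0, 0, 0], 1],
    [[0.096, -0.046, 0], [0, 0, 0], 1]
  ]
}}

```text
time_s: 13.3
ee_pos: [0.5092, 0.1723, 0.12]
eef_rot: [2.406, 2.019, -0.007]
wrist_force: [-10.5, -10.3, 11.0]
finger_gap: 0.0214
grip_force: 16.0
```

```bash
python3 -c "
from h import *
st()"
```

```text
t 13.3 [0.5092 0.1723 0.12  ] F [-10.5 -10.3  11. ] M [-1.69  1.7   0.05] gap 0.0214 ang (np.float64(50.17361028577245), np.float64(45.621243837702245))
```

```bash
cat >> h.py <<'E'
def plan(cmd,C,a0,a1,n=10,r=.05):
    a=np.radians(np.linspace(a0,a1,n+1))[1:]; p=np.array(C)+r*np.c_[np.cos(a),np.sin(a)]
    print("end",p[-1].round(4),((p-cmd)/.2).round(3).tolist())
E
python3 -c "
from h import *
C=(.478,.1332)
cmd=np.array([.5102,.1741])
a=51.4
for k in range(7):
    plan(cmd,C,a,a-25); a-=25; t=np.radians(a); cmd=np.array(C)+.05*np.array([np.cos(t),np.sin(t)])"
```

```text
end [0.5228 0.1554] [[0.003, -0.016], [0.011, -0.023], [0.019, -0.031], [0.027, -0.039], [0.034, -0.048], [0.04, -0.056], [0.047, -0.065], [0.052, -0.074], [0.058, -0.084], [0.063, -0.093]]
end [0.528  0.1344] [[0.005, -0.01], [0.009, -0.02], [0.013, -0.03], [0.016, -0.041], [0.019, -0.051], [0.021, -0.062], [0.023, -0.072], [0.025, -0.083], [0.025, -0.094], [0.026, -0.105]]
end [0.5238 0.1132] [[0.0, -0.011], [-0.0, -0.022], [-0.001, -0.033], [-0.003, -0.043], [-0.005, -0.054], [-0.007, -0.065], [-0.01, -0.075], [-0.013, -0.086], [-0.017, -0.096], [-0.021, -0.106]]
end [0.5111 0.0957] [[-0.005, -0.01], [-0.01, -0.02], [-0.015, -0.029], [-0.021, -0.038], [-0.027, -0.047], [-0.034, -0.056], [-0.041, -0.064], [-0.048, -0.072], [-0.056, -0.08], [-0.064, -0.087]]
end [0.4921 0.0852] [[-0.008, -0.007], [-0.017, -0.014], [-0.026, -0.02], [-0.035, -0.026], [-0.045, -0.031], [-0.054, -0.036], [-0.064, -0.041], [-0.074, -0.045], [-0.084, -0.049], [-0.095, -0.052]]
end [0.4705 0.0838] [[-0.011, -0.003], [-0.021, -0.005], [-0.032, -0.007], [-0.043, -0.009], [-0.054, -0.01], [-0.064, -0.01], [-0.075, -0.01], [-0.086, -0.01], [-0.097, -0.009], [-0.108, -0.007]]
end [0.4503 0.0916] [[-0.011, 0.002], [-0.021, 0.004], [-0.032, 0.007], [-0.042, 0.01], [-0.053, 0.014], [-0.063, 0.018], [-0.073, 0.023], [-0.082, 0.028], [-0.092, 0.033], [-0.101, 0.039]]
```

Request:
{"api": "move_arm", "payload": {
  "moves": [
    [[0.003, -0.016, 0], [0, 0, 0], 1],
    [[0.011, -0.023, 0], [0, 0, 0], 1],
    [[0.019, -0.031, 0], [0, 0, 0], 1],
    [[0.027, -0.039, 0], [0, 0, 0], 1],
    [[0.034, -0.048, 0], [0, 0, 0], 1],
    [[0.04, -0.056, 0], [0, 0, 0], 1],
    [[0.047, -0.065, 0], [0, 0, 0], 1],
    [[0.052, -0.074, 0], [0, 0, 0], 1],
    [[0.058, -0.084, 0], [0, 0, 0], 1],
    [[0.063, -0.093, 0], [0, 0, 0], 1]
  ]
}}

```text
time_s: 14.3
ee_pos: [0.5227, 0.1552, 0.1201]
eef_rot: [-2.407, -2.019, 0.001]
wrist_force: [-5.7, -0.9, 8.1]
finger_gap: 0.0212
grip_force: 16.0
```

Request:
{"api": "move_arm", "payload": {
  "moves": [
    [[0.005, -0.01, 0], [0, 0, 0], 1],
    [[0.009, -0.02, 0], [0, 0, 0], 1],
    [[0.012, -0.03, 0], [0, 0, 0], 1],
    [[0.014, -0.041, 0], [0, 0, 0], 1],
    [[0.016, -0.051, 0], [0, 0, 0], 1],
    [[0.018, -0.062, 0], [0, 0, 0], 1],
    [[0.02, -0.072, 0], [0, 0, 0], 1],
    [[0.021, -0.083, 0], [0, 0, 0], 1],
    [[0.021, -0.094, 0], [0, 0, 0], 1],
    [[0.022, -0.105, 0], [0, 0, 0], 1]
  ]
}}

```text
time_s: 15.3
ee_pos: [0.5277, 0.1344, 0.1201]
eef_rot: [2.407, 2.018, 0.002]
wrist_force: [-0.8, 2.0, 5.7]
finger_gap: 0.0213
grip_force: 16.0
```

Request:
{"api": "move_arm", "payload": {
  "moves": [
    [[0.0, -0.011, 0], [0, 0, 0], 1],
    [[0.0, -0.022, 0], [0, 0, 0], 1],
    [[-0.001, -0.033, 0], [0, 0, 0], 1],
    [[-0.003, -0.043, 0], [0, 0, 0], 1],
    [[-0.005, -0.054, 0], [0, 0, 0], 1],
    [[-0.007, -0.065, 0], [0, 0, 0], 1],
    [[-0.01, -0.075, 0], [0, 0, 0], 1],
    [[-0.013, -0.086, 0], [0, 0, 0], 1],
    [[-0.017, -0.096, 0], [0, 0, 0], 1],
    [[-0.021, -0.106, 0], [0, 0, 0], 1]
  ]
}}

```text
time_s: 16.3
ee_pos: [0.525, 0.1149, 0.1202]
eef_rot: [2.406, 2.018, 0.011]
wrist_force: [11.0, 14.0, -1.9]
finger_gap: 0.0209
grip_force: 16.0
```

Request:
{"api": "move_arm", "payload": {
  "moves": [
    [[-0.002, -0.008, 0], [0, 0, 0], 1],
    [[-0.004, -0.015, 0], [0, 0, 0], 1],
    [[-0.004, -0.015, 0], [0, 0, 0], 1],
    [[-0.004, -0.015, 0], [0, 0, 0], 1],
    [[-0.004, -0.015, 0], [0, 0, 0], 1],
    [[-0.004, -0.015, 0], [0, 0, 0], 1],
    [[-0.004, -0.015, 0], [0, 0, 0], 1],
    [[-0.004, -0.015, 0], [0, 0, 0], 1],
    [[-0.004, -0.015, 0], [0, 0, 0], 1],
    [[-0.004, -0.015, 0], [0, 0, 0], 1]
  ]
}}

```text
time_s: 17.3
ee_pos: [0.5221, 0.1101, 0.1196]
eef_rot: [-2.407, -2.019, 0.001]
wrist_force: [-0.3, -1.9, -1.1]
finger_gap: 0.0004
grip_force: 1.0
```

```bash
python3 -c "
from h import *
o=monitor.get_obs();print(ang(o['ee_pos'],[.478,.1332]));st()"
```

```text
(np.float64(-27.6820386944911), np.float64(49.755271428645464))
t 17.3 [0.5221 0.1101 0.1196] F [-0.3 -1.9 -1.1] M [-0.37 -0.04  0.  ] gap 0.0004 ang (np.float64(-32.90435595759642), np.float64(50.09685815087475))
```

The handle slid out of the pads at the stop because it was gripped off-centre. I'll lift, look and regrip centred.

Request:
{"api": "move_arm", "payload": {
  "moves": [
    [[0, 0, 0.1], [0, 0, 0], 1],
    [[0, 0, 0.2], [0, 0, 0], 1],
    [[0, 0, 0.3], [0, 0, 0], 1],
    [[0, 0, 0.4], [0, 0, 0], 0.8],
    [[0, 0, 0.5], [0, 0, 0], 0.5],
    [[0, 0, 0.6], [0, 0, 0], 0.5],
    [[0, 0, 0.635], [0, 0, 0], 0.5],
    [[0, 0, 0.635], [0, 0, 0], 0.5],
    [[0, 0, 0.635], [0, 0, 0], 0.5],
    [[0, 0, 0.635], [0, 0, 0], 0.5]
  ]
}}

```text
time_s: 18.3
ee_pos: [0.5219, 0.1101, 0.2456]
eef_rot: [-2.406, -2.018, 0.002]
wrist_force: [0.9, 1.0, -0.8]
finger_gap: 0.0441
grip_force: 0.0
```

```bash
python3 - <<'E'
from h import *
import cv2
st();c=cams.get_calibration("wrist")
im=cams.get_image("wrist")[:,:,::-1]
cv2.imwrite("pics/w4.png",im)
C=np.array([.479,.136]);a=np.radians(-20);H=C+.05*np.array([np.cos(a),np.sin(a)])
u=proj(c,[*H,.13]);x,y=int(u[0])-80,int(u[1])-60;print(H,x,y)
x=max(0,min(x,480));y=max(0,min(y,280))
f=5;im=cv2.resize(np.clip(im[y:y+120,x:x+160]*1.3,0,255).astype(np.uint8),None,fx=f,fy=f,interpolation=cv2.INTER_CUBIC)
P=lambda X:tuple(int(v) for v in (proj(c,X)-[x,y])*f)
circ=lambda C,r,z,col:cv2.polylines(im,[np.array([P([*(C+r*np.array([np.cos(t),np.sin(t)])),z]) for t in np.linspace(0,6.3,60)])],True,col,1)
circ(C,.056,.1,(0,255,0));circ(H,.011,.157,(255,255,0));circ(H,.011,.107,(255,0,255))
cv2.drawMarker(im,P([*C,.113]),(0,0,255),0,12,1)
cv2.imwrite("pics/w4c.png",im);print(x,y)
E
```

```text
t 18.3 [0.5219 0.1101 0.2456] F [ 0.9  1.  -0.8] M [-0.02 -0.06 -0.05] gap 0.0441 ang (np.float64(-32.99173942041909), np.float64(49.90510253618949))
[0.52598463 0.11889899] 243 124
243 124
```

View pics/w4c.png

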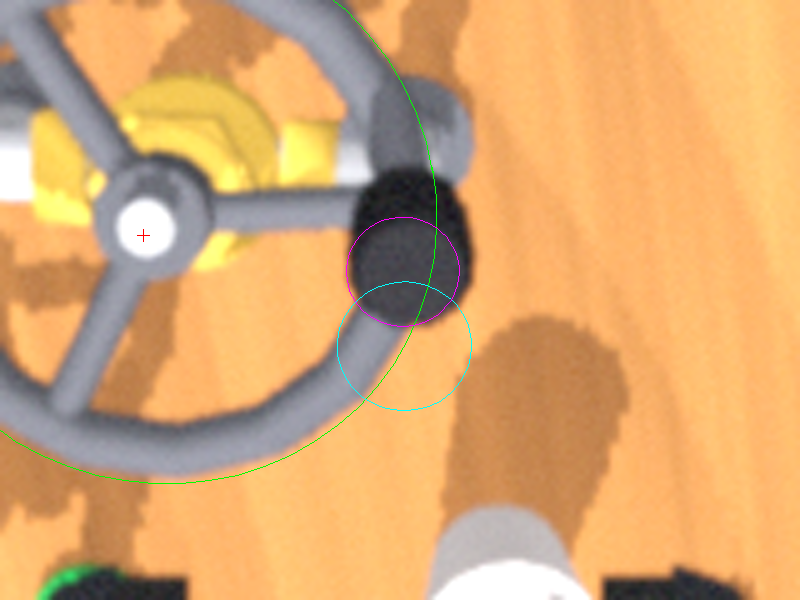

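```bash
python3 - <<'E'
from h import *
c=cams.get_calibration("wrist")
g=lambda u,v,z:ray(c,243+u/5,124+v/5,z).round(4)
hub=g(146,227,.113);print("hub",hub)
for n,u,v,z in(("top",411,266,.157),("top153",411,266,.152),("base",410,226,.107)):
    p=g(u,v,z);print(n,p,ang(p,hub[:2]))
p,q=g(215,213,.1),g(355,203,.1);print(p,q,ang(q,p[:2]))
print(ang([.525,.1149],hub[:2]))
E
```

```text
hub [0.4799 0.1375 0.113 ]
top [0.5294 0.1321 0.157 ] (np.float64(-6.225829064425788), np.float64(49.79367429704298))
top153 [0.5293 0.1309 0.152 ] (np.float64(-7.609837157551971), np.float64(49.83894059869251))
base [0.529  0.1277 0.107 ] (np.float64(-11.287489945002244), np.float64(50.068453141673984))
[0.4913 0.1355 0.1   ] [0.5189 0.1326 0.1   ] (np.float64(-5.998199511090611), np.float64(27.751936869343027))
(np.float64(-26.615845294545185), np.float64(50.44571339568906))
```

The picture shows the hub at crop (146,227) and the handle top at (411,266). The handle stands at about -7° about the axis, so the stop is near there. I'll regrip with more force.

Request:
{"api": "move_arm", "payload": {
  "moves": [
    [[0.015, 0.05, 0], [0, 0, 0], 0.5],
    [[0.035, 0.108, 0], [0, 0, 0], 0.5],
    [[0.035, 0.108, -0.15], [0, 0, 0], 0.5],
    [[0.035, 0.108, -0.3], [0, 0, 0], 0.5],
    [[0.035, 0.108, -0.42], [0, 0, 0], 0.5],
    [[0.035, 0.108, -0.53], [0, 0, 0], 0.5],
    [[0.035, 0.108, -0.6], [0, 0, 0], 0.5],
    [[0.035, 0.108, -0.63], [0, 0, 0], 0.5],
    [[0.035, 0.108, -0.63], [0, 0, 0], 0.8],
    [[0.035, 0.108, -0.63], [0, 0, 0], 1]
  ],
  "grip_force": 45
}}

```text
time_s: 19.35
ee_pos: [0.5296, 0.1321, 0.1214]
eef_rot: [2.406, 2.019, 0.001]
wrist_force: [-0.2, -0.0, -0.2]
finger_gap: 0.0304
grip_force: 0.0
```

Request:
{"api": "move_arm", "payload": {
  "moves": [
    [[0, 0, 0], [0, 0, 0], 1],
    [[0, 0, 0], [0, 0, 0], 1],
    [[0, 0, 0], [0, 0, 0], 1],
    [[0, 0, 0], [0, 0, 0], 1],
    [[0, 0, 0], [0, 0, 0], 1],
    [[0, 0, 0], [0, 0, 0], 1],
    [[0, 0, 0], [0, 0, 0], 1],
    [[0, 0, 0], [0, 0, 0], 1],
    [[0, 0, 0], [0, 0, 0], 1],
    [[0, 0, 0], [0, 0, 0], 1]
  ]
}}

```text
time_s: 20.35
ee_pos: [0.5285, 0.1321, 0.1215]
eef_rot: [-2.406, -2.018, 0.001]
wrist_force: [-7.0, 1.1, 4.2]
finger_gap: 0.0208
grip_force: 45.0
```

Request:
{"api": "move_arm", "payload": {
  "moves": [
    [[-0.005, -0.005, 0], [0, 0, 0], 1],
    [[-0.005, -0.01, 0], [0, 0, 0], 1],
    [[-0.005, -0.015, 0], [0, 0, 0], 1],
    [[-0.005, -0.02, 0], [0, 0, 0], 1],
    [[-0.005, -0.02, 0], [0, 0, 0], 1],
    [[-0.005, -0.02, 0], [0, 0, 0], 1],
    [[-0.005, -0.02, 0], [0, 0, 0], 1],
    [[-0.005, -0.02, 0], [0, 0, 0], 1],
    [[-0.005, -0.02, 0], [0, 0, 0], 1],
    [[-0.005, -0.02, 0], [0, 0, 0], 1]
  ]
}}

```text
time_s: 21.35
ee_pos: [0.5278, 0.1282, 0.1214]
eef_rot: [-2.406, -2.018, -0.0]
wrist_force: [-6.8, 4.5, 8.1]
finger_gap: 0.0208
grip_force: 45.0
```

Request:
{"api": "move_arm", "payload": {
  "moves": [
    [[-0.001, -0.005, 0], [0, 0, 0], 1],
    [[-0.002, -0.01, 0], [0, 0, 0], 1],
    [[-0.003, -0.015, 0], [0, 0, 0], 1],
    [[-0.005, -0.02, 0], [0, 0, 0], 1],
    [[-0.007, -0.025, 0], [0, 0, 0], 1],
    [[-0.009, -0.03, 0], [0, 0, 0], 1],
    [[-0.009, -0.03, 0], [0, 0, 0], 1],
    [[-0.009, -0.03, 0], [0, 0, 0], 1],
    [[-0.009, -0.03, 0], [0, 0, 0], 1],
    [[-0.009, -0.03, 0], [0, 0, 0], 1]
  ]
}}

```text
time_s: 22.35
ee_pos: [0.5275, 0.1272, 0.1216]
eef_rot: [-2.404, -2.015, -0.017]
wrist_force: [6.1, 35.5, -0.9]
finger_gap: 0.0205
grip_force: 45.0
```

Firm stop: 35 N with the TCP held at (0.5275, 0.1272). Now I'll back off two turns in 90° calls and refit the circle as I go.

```bash
python3 -c "
from h import *
C=(.478,.1345)
cmd=np.array([.5263,.1219])
a=-8.4
for k in range(5):
    plan(cmd,C,a,a+90); a+=90; t=np.radians(a); cmd=np.array(C)+.05*np.array([np.cos(t),np.sin(t)])"
```

```text
end [0.4853 0.184 ] [[0.008, 0.066], [0.005, 0.105], [-0.005, 0.143], [-0.02, 0.179], [-0.041, 0.212], [-0.067, 0.242], [-0.097, 0.267], [-0.13, 0.287], [-0.167, 0.302], [-0.205, 0.31]]
end [0.4285 0.1418] [[-0.039, 0.003], [-0.078, -0.001], [-0.116, -0.01], [-0.152, -0.026], [-0.186, -0.047], [-0.215, -0.072], [-0.24, -0.102], [-0.26, -0.136], [-0.275, -0.173], [-0.284, -0.211]]
end [0.4707 0.085 ] [[-0.003, -0.039], [0.001, -0.078], [0.01, -0.116], [0.026, -0.152], [0.047, -0.186], [0.072, -0.215], [0.102, -0.24], [0.136, -0.26], [0.173, -0.275], [0.211, -0.284]]
end [0.5275 0.1272] [[0.039, -0.003], [0.078, 0.001], [0.116, 0.01], [0.152, 0.026], [0.186, 0.047], [0.215, 0.072], [0.24, 0.102], [0.26, 0.136], [0.275, 0.173], [0.284, 0.211]]
end [0.4853 0.184 ] [[0.003, 0.039], [-0.001, 0.078], [-0.01, 0.116], [-0.026, 0.152], [-0.047, 0.186], [-0.072, 0.215], [-0.102, 0.24], [-0.136, 0.26], [-0.173, 0.275], [-0.211, 0.284]]
```

Request:
{"api": "move_arm", "payload": {
  "moves": [
    [[0.007, 0.03, 0], [0, 0, 0], 1],
    [[0.007, 0.06, 0], [0, 0, 0], 1],
    [[0.006, 0.085, 0], [0, 0, 0], 1],
    [[0.005, 0.105, 0], [0, 0, 0], 1],
    [[0, 0.124, 0], [0, 0, 0], 1],
    [[-0.005, 0.143, 0], [0, 0, 0], 1],
    [[-0.012, 0.161, 0], [0, 0, 0], 1],
    [[-0.02, 0.179, 0], [0, 0, 0], 1],
    [[-0.03, 0.196, 0], [0, 0, 0], 1],
    [[-0.041, 0.212, 0], [0, 0, 0], 1]
  ]
}}

```text
time_s: 23.35
ee_pos: [0.5209, 0.165, 0.1216]
eef_rot: [2.405, 2.016, 0.012]
wrist_force: [15.3, 6.2, -1.0]
finger_gap: 0.0206
grip_force: 45.0
```

```bash
python3 -c "
from h import *
st()"
```

```text
t 23.35 [0.5209 0.165  0.1216] F [15.3  6.2 -1. ] M [ 0.96 -2.37  0.09] gap 0.0206 ang (np.float64(34.13198272538118), np.float64(49.372336275873174))
```

```bash
python3 -c "
from h import *
C=(.479,.1375)
cmd=np.array([.5181,.1643])
a=33.3
for k in range(5):
    plan(cmd,C,a,a+90); a+=90; t=np.radians(a); cmd=np.array(C)+.05*np.array([np.cos(t),np.sin(t)])"
```

```text
end [0.4515 0.1793] [[-0.011, 0.034], [-0.039, 0.061], [-0.072, 0.083], [-0.107, 0.1], [-0.145, 0.111], [-0.184, 0.116], [-0.223, 0.114], [-0.261, 0.107], [-0.298, 0.094], [-0.333, 0.075]]
end [0.4372 0.11  ] [[-0.031, -0.024], [-0.058, -0.053], [-0.08, -0.085], [-0.097, -0.121], [-0.108, -0.158], [-0.112, -0.197], [-0.111, -0.236], [-0.104, -0.275], [-0.091, -0.312], [-0.072, -0.346]]
end [0.5065 0.0957] [[0.024, -0.031], [0.053, -0.058], [0.085, -0.08], [0.121, -0.097], [0.158, -0.108], [0.197, -0.112], [0.236, -0.111], [0.275, -0.104], [0.312, -0.091], [0.346, -0.072]]
end [0.5208 0.165 ] [[0.031, 0.024], [0.058, 0.053], [0.08, 0.085], [0.097, 0.121], [0.108, 0.158], [0.112, 0.197], [0.111, 0.236], [0.104, 0.275], [0.091, 0.312], [0.072, 0.346]]
end [0.4515 0.1793] [[-0.024, 0.031], [-0.053, 0.058], [-0.085, 0.08], [-0.121, 0.097], [-0.158, 0.108], [-0.197, 0.112], [-0.236, 0.111], [-0.275, 0.104], [-0.312, 0.091], [-0.346, 0.072]]
```

Request:
{"api": "move_arm", "payload": {
  "moves": [
    [[-0.011, 0.034, 0], [0, 0, 0], 1],
    [[-0.039, 0.061, 0], [0, 0, 0], 1],
    [[-0.072, 0.083, 0], [0, 0, 0], 1],
    [[-0.107, 0.1, 0], [0, 0, 0], 1],
    [[-0.145, 0.111, 0], [0, 0, 0], 1],
    [[-0.184, 0.116, 0], [0, 0, 0], 1],
    [[-0.223, 0.114, 0], [0, 0, 0], 1],
    [[-0.261, 0.107, 0], [0, 0, 0], 1],
    [[-0.298, 0.094, 0], [0, 0, 0], 1],
    [[-0.333, 0.075, 0], [0, 0, 0], 1]
  ]
}}

```text
time_s: 24.35
ee_pos: [0.4513, 0.1803, 0.1214]
eef_rot: [-2.406, -2.018, -0.004]
wrist_force: [-1.0, 5.8, 9.0]
finger_gap: 0.0207
grip_force: 45.0
```

Request:
{"api": "move_arm", "payload": {
  "moves": [
    [[-0.031, -0.024, 0], [0, 0, 0], 1],
    [[-0.058, -0.053, 0], [0, 0, 0], 1],
    [[-0.08, -0.085, 0], [0, 0, 0], 1],
    [[-0.097, -0.121, 0], [0, 0, 0], 1],
    [[-0.108, -0.158, 0], [0, 0, 0], 1],
    [[-0.112, -0.197, 0], [0, 0, 0], 1],
    [[-0.111, -0.236, 0], [0, 0, 0], 1],
    [[-0.104, -0.275, 0], [0, 0, 0], 1],
    [[-0.091, -0.312, 0], [0, 0, 0], 1],
    [[-0.072, -0.346, 0], [0, 0, 0], 1]
  ]
}}

```text
time_s: 25.35
ee_pos: [0.4376, 0.1101, 0.1214]
eef_rot: [-2.408, -2.018, -0.003]
wrist_force: [1.7, 4.3, 7.7]
finger_gap: 0.0207
grip_force: 45.0
```

Request:
{"api": "move_arm", "payload": {
  "moves": [
    [[0.024, -0.031, 0], [0, 0, 0], 1],
    [[0.053, -0.058, 0], [0, 0, 0], 1],
    [[0.085, -0.08, 0], [0, 0, 0], 1],
    [[0.121, -0.097, 0], [0, 0, 0], 1],
    [[0.158, -0.108, 0], [0, 0, 0], 1],
    [[0.197, -0.112, 0], [0, 0, 0], 1],
    [[0.236, -0.111, 0], [0, 0, 0], 1],
    [[0.275, -0.104, 0], [0, 0, 0], 1],
    [[0.312, -0.091, 0], [0, 0, 0], 1],
    [[0.346, -0.072, 0], [0, 0, 0], 1]
  ]
}}

```text
time_s: 26.35
ee_pos: [0.506, 0.0965, 0.1214]
eef_rot: [-2.406, -2.017, 0.0]
wrist_force: [-5.9, 5.1, 12.7]
finger_gap: 0.0206
grip_force: 45.0
```

Request:
{"api": "move_arm", "payload": {
  "moves": [
    [[0.031, 0.024, 0], [0, 0, 0], 1],
    [[0.058, 0.053, 0], [0, 0, 0], 1],
    [[0.08, 0.085, 0], [0, 0, 0], 1],
    [[0.097, 0.121, 0], [0, 0, 0], 1],
    [[0.108, 0.158, 0], [0, 0, 0], 1],
    [[0.112, 0.197, 0], [0, 0, 0], 1],
    [[0.111, 0.236, 0], [0, 0, 0], 1],
    [[0.104, 0.275, 0], [0, 0, 0], 1],
    [[0.091, 0.312, 0], [0, 0, 0], 1],
    [[0.072, 0.346, 0], [0, 0, 0], 1]
  ]
}}

```text
time_s: 27.35
ee_pos: [0.5214, 0.1649, 0.1214]
eef_rot: [2.406, 2.018, 0.002]
wrist_force: [1.7, -3.0, 7.2]
finger_gap: 0.0209
grip_force: 45.0
```

Request:
{"api": "move_arm", "payload": {
  "moves": [
    [[-0.024, 0.031, 0], [0, 0, 0], 1],
    [[-0.053, 0.058, 0], [0, 0, 0], 1],
    [[-0.085, 0.08, 0], [0, 0, 0], 1],
    [[-0.121, 0.097, 0], [0, 0, 0], 1],
    [[-0.158, 0.108, 0], [0, 0, 0], 1],
    [[-0.197, 0.112, 0], [0, 0, 0], 1],
    [[-0.236, 0.111, 0], [0, 0, 0], 1],
    [[-0.275, 0.104, 0], [0, 0, 0], 1],
    [[-0.312, 0.091, 0], [0, 0, 0], 1],
    [[-0.346, 0.072, 0], [0, 0, 0], 1]
  ]
}}

```text
time_s: 28.35
ee_pos: [0.4512, 0.1803, 0.1214]
eef_rot: [-2.406, -2.018, -0.004]
wrist_force: [-1.1, 5.7, 10.4]
finger_gap: 0.0209
grip_force: 45.0
```

Request:
{"api": "move_arm", "payload": {
  "moves": [
    [[-0.031, -0.024, 0], [0, 0, 0], 1],
    [[-0.058, -0.053, 0], [0, 0, 0], 1],
    [[-0.08, -0.085, 0], [0, 0, 0], 1],
    [[-0.097, -0.121, 0], [0, 0, 0], 1],
    [[-0.108, -0.158, 0], [0, 0, 0], 1],
    [[-0.112, -0.197, 0], [0, 0, 0], 1],
    [[-0.111, -0.236, 0], [0, 0, 0], 1],
    [[-0.104, -0.275, 0], [0, 0, 0], 1],
    [[-0.091, -0.312, 0], [0, 0, 0], 1],
    [[-0.072, -0.346, 0], [0, 0, 0], 1]
  ]
}}

```text
time_s: 29.35
ee_pos: [0.4376, 0.1101, 0.1214]
eef_rot: [2.408, 2.018, 0.003]
wrist_force: [2.0, 4.3, 8.0]
finger_gap: 0.0208
grip_force: 45.0
```

```bash
python3 -c "
from h import *
from scipy.optimize import least_squares as L
st()
P=np.array([[.5275,.1272],[.5209,.165],[.4513,.1803],[.4376,.1101],[.506,.0965]])
r=L(lambda p:np.hypot(*(P-p[:2]).T)-p[2],[.479,.137,.05]);print(r.x,r.fun*1e3)
print(ang(P[0],r.x[:2]))
C=(.479,.1375);cmd=np.array([.4372,.110]);plan(cmd,C,213.3,303.3)
plan(np.array([.5065,.0957]),C,303.3,348)"
```

```text
t 29.35 [0.4376 0.1101 0.1214] F [2.  4.3 8. ] M [ 0.65 -0.45 -0.03] gap 0.0208 ang (np.float64(-147.3427451096824), np.float64(50.38114309614871))
[0.47871347 0.13841124 0.04998314] [ 0.07500269 -0.11666211  0.07849148 -0.06476265  0.0279306 ]
(np.float64(-12.941989335069964), np.float64(50.05813859845128))
end [0.5065 0.0957] [[0.024, -0.031], [0.053, -0.058], [0.085, -0.08], [0.121, -0.096], [0.158, -0.107], [0.197, -0.112], [0.236, -0.111], [0.275, -0.104], [0.312, -0.09], [0.346, -0.071]]
end [0.5279 0.1271] [[0.016, 0.011], [0.031, 0.024], [0.044, 0.038], [0.057, 0.052], [0.069, 0.068], [0.079, 0.084], [0.088, 0.102], [0.096, 0.12], [0.102, 0.138], [0.107, 0.157]]
```

Request:
{"api": "move_arm", "payload": {
  "moves": [
    [[0.024, -0.031, 0], [0, 0, 0], 1],
    [[0.053, -0.058, 0], [0, 0, 0], 1],
    [[0.085, -0.08, 0], [0, 0, 0], 1],
    [[0.121, -0.097, 0], [0, 0, 0], 1],
    [[0.158, -0.108, 0], [0, 0, 0], 1],
    [[0.197, -0.112, 0], [0, 0, 0], 1],
    [[0.236, -0.111, 0], [0, 0, 0], 1],
    [[0.275, -0.104, 0], [0, 0, 0], 1],
    [[0.312, -0.091, 0], [0, 0, 0], 1],
    [[0.346, -0.072, 0], [0, 0, 0], 1]
  ]
}}

```text
time_s: 30.35
ee_pos: [0.506, 0.0965, 0.1213]
eef_rot: [-2.406, -2.017, 0.0]
wrist_force: [-6.6, 5.2, 13.6]
finger_gap: 0.0208
grip_force: 45.0
```

Request:
{"api": "move_arm", "payload": {
  "moves": [
    [[0.016, 0.011, 0], [0, 0, 0], 1],
    [[0.031, 0.024, 0], [0, 0, 0], 1],
    [[0.044, 0.038, 0], [0, 0, 0], 1],
    [[0.057, 0.052, 0], [0, 0, 0], 1],
    [[0.069, 0.068, 0], [0, 0, 0], 1],
    [[0.079, 0.084, 0], [0, 0, 0], 1],
    [[0.088, 0.102, 0], [0, 0, 0], 1],
    [[0.096, 0.12, 0], [0, 0, 0], 1],
    [[0.102, 0.138, 0], [0, 0, 0], 1],
    [[0.107, 0.157, 0], [0, 0, 0], 1]
  ]
}}

```text
time_s: 31.35
ee_pos: [0.5275, 0.127, 0.1214]
eef_rot: [-2.407, -2.018, 0.001]
wrist_force: [-3.4, -2.0, 10.0]
finger_gap: 0.0204
grip_force: 45.0
```

Request:
{"api": "move_arm", "payload": {
  "moves": [
    [[0, 0, 0], [0, 0, 0], 1],
    [[0, 0, 0], [0, 0, 0], 1],
    [[0, 0, 0], [0, 0, 0], 1],
    [[0, 0, 0], [0, 0, 0], 1],
    [[0, 0, 0], [0, 0, 0], 1],
    [[0, 0, 0], [0, 0, 0], 1],
    [[0, 0, 0], [0, 0, 0], 1],
    [[0, 0, 0], [0, 0, 0], 1],
    [[0, 0, 0], [0, 0, 0], 1],
    [[0, 0, 0], [0, 0, 0], 1]
  ]
}}

```text
time_s: 32.35
ee_pos: [0.5275, 0.1274, 0.1214]
eef_rot: [-2.407, -2.018, -0.001]
wrist_force: [-2.4, 1.7, 10.6]
finger_gap: 0.0207
grip_force: 45.0
```

```bash
python3 - <<'E'
from h import *
import cv2
st(); o=monitor.get_obs(); print(ang(o["ee_pos"],[.4787,.1384]),np.abs(o["qvel"]).max())
t=cams.get_image("top")[:,:,::-1];s=cams.get_image("side")[:,:,::-1];w=cams.get_image("wrist")[:,:,::-1]
cv2.imwrite("pics/end.png",np.vstack([np.hstack([cv2.resize(t,(400,250)),cv2.resize(s,(400,250))]),cv2.resize(w,(560,350))[:,:].copy() if 0 else cv2.copyMakeBorder(cv2.resize(w,(512,320)),0,0,0,288,0)]))
E
```

```text
t 32.35 [0.5275 0.1274 0.1214] F [-2.4  1.7 10.6] M [0.21 0.32 0.01] gap 0.0207 ang (np.float64(-11.716567085902428), np.float64(48.561511893395526))
(np.float64(-12.647140712303655), np.float64(50.06440580701064)) 0.001275790962580621
```

View pics/end.png

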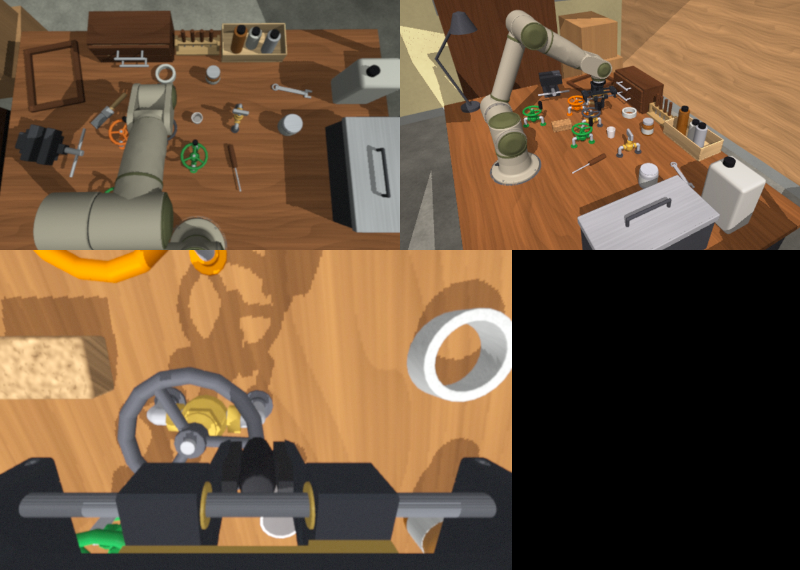

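The final pictures show the bar across its pipe, at (237,118) in the top panel. The handle is between the pads, at (258,470) in the wrist panel, and the bystanders look undisturbed. The wheel is within about 0.3° of two turns off the stop and at rest.

```bash
python3 -c "
from plant import workorder
print(workorder.job_done())"
```

```text
the job is handed in; nothing more can be done
None
```

I handed the job in: the cock is shut across its pipe, and the wheel valve was closed to its stop and backed off two turns (within about 0.3°), with the crank handle still gripped at rest; the handle slipped from the grip once as it neared the stop, so I regripped before seating it.

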